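# Swap the choke on a crowded converter board

## Task

The gold-and-copper wound choke in the middle of the green converter board is to be replaced by the blue-cored spare. Stand the capacitor and the relay that hem it in on the blue mat, move the old choke into the red bay of the tray, and only then set the spare flat in the middle of its seat. Finally put the capacitor and the relay back, upright, each exactly where it stood before, with the relay square to the board.

Things in the scene. Friction and masses are not known exactly. Their poses are not given: they have to be found in the camera images.
- board: Green board, fixed, 190 (x) by 172 (y) mm, top 4 mm above origin (middle of underside). Choke seat at the origin; two 42 mm square seats at x = +-60, y = 0: which part has which varies. Fixed: heat sinks over x +-25, y +-(43 to 83), posts at (+-38, +-38), all to z 30; fuses, z 14, at (66, 68), (-66, -68). Grip capacitor and relay along its y; the choke along its x once they are away.
- mat: Plain blue mat, fixed, 190 mm (its x) by 108 mm (its y), 2 mm thick; origin at the centre of its underside. The side area: empty at the start.
- tray: Grey low tray, fixed, 196 mm (its x) by 108 mm (its y), with two bays 92 by 100 mm inside, floor 3 mm above the origin, rims and the divider 8 mm high above the origin. Origin at the centre of its underside. The red-floored bay is centred at x = +48 mm, y = 0 and is empty at the start; the green-floored bay at x = -48 mm, y = 0 holds the spare.
- old_choke: The old choke: a wound ring core with gold core and copper wire, lying flat, 65 to 67 mm across, 23 mm high, about 0.14 kg; origin at the centre of its underside, z up. Rigid, grip it across the outside. Starts on the board's middle seat.
- new_choke: The spare choke: a ring core with blue core and copper wire, lying flat, 62 mm across, 23 mm high, about 0.13 kg; origin at the centre of its underside, z up. Rigid, grip it across the outside. Starts in the green bay.
- capacitor: Black upright cylinder with pale top, 35 mm across, 52 mm high, about 0.07 kg; origin at the centre of its underside, z up. Starts on one of the board's two square seats.
- relay: Grey upright block, 22 mm (its x) by 28 mm (its y), 34 mm high, about 0.04 kg; origin at the centre of its underside, z up. Starts on the other square seat, its axes along the board's to within 0.08 rad.

How it is judged:
On the way, in this order (a step that is already met when the one before it is completed fails the run):
1. capacitor and relay both stand upright on the mat, let go, while the old choke is still in its seat (x of capacitor in the frame of mat between -0.085 and 0.085 m and y of capacitor in the frame of mat between -0.044 and 0.044 m and height (world z) of each of capacitor, relay below 0.008 m and angle between each of capacitor, relay's own z axis and vertical below 0.12 rad and x of relay in the frame of mat between -0.085 and 0.085 m and y of relay in the frame of mat between -0.044 and 0.044 m and contact force between the fingers and capacitor below 0.05 N and contact force between the fingers and relay below 0.05 N and distance of old_choke from where it was at the start of the episode below 0.02 m), for 0.2 s.
2. the old choke lies flat in the red bay, the spare still in the green bay, capacitor and relay still on the mat (x of old_choke in the frame of tray between 0.034 and 0.062 m and y of old_choke in the frame of tray between -0.017 and 0.017 m and height (world z) of old_choke below 0.01 m and angle between old_choke's own z axis and vertical below 0.1 rad and x of capacitor in the frame of mat between -0.085 and 0.085 m and y of capacitor in the frame of mat between -0.044 and 0.044 m and height (world z) of each of capacitor, relay below 0.008 m and angle between each of capacitor, relay's own z axis and vertical below 0.12 rad and x of relay in the frame of mat between -0.085 and 0.085 m and y of relay in the frame of mat between -0.044 and 0.044 m and distance of new_choke from where it was at the start of the episode below 0.03 m), for 0.2 s.
3. the spare lies flat in the choke's seat, capacitor and relay still on the mat (horizontal distance between new_choke and board below 0.01 m and height (world z) of each of new_choke, old_choke below 0.01 m and angle between each of new_choke, old_choke's own z axis and vertical below 0.1 rad and x of old_choke in the frame of tray between 0.034 and 0.062 m and y of old_choke in the frame of tray between -0.017 and 0.017 m and x of capacitor in the frame of mat between -0.085 and 0.085 m and y of capacitor in the frame of mat between -0.044 and 0.044 m and height (world z) of each of capacitor, relay below 0.008 m and angle between each of capacitor, relay's own z axis and vertical below 0.12 rad and x of relay in the frame of mat between -0.085 and 0.085 m and y of relay in the frame of mat between -0.044 and 0.044 m), for 0.2 s.
At the end, for the whole second after the job is handed in: Spare flat on the board within 10 mm of the seat's middle; old choke flat in the red bay, within 14 mm (tray x) and 17 mm (tray y) of its centre; capacitor and relay upright within 12 mm of their start places, relay within 0.3 rad of square to the board; all at rest (x of old_choke in the frame of tray between 0.034 and 0.062 m and y of old_choke in the frame of tray between -0.017 and 0.017 m and height (world z) of each of old_choke, new_choke below 0.01 m and angle between each of old_choke, new_choke, capacitor, relay's own z axis and vertical below 0.1 rad and horizontal distance between new_choke and board below 0.01 m and distance of each of capacitor, relay from where it was at the start of the episode below 0.012 m and angle between the x axis of relay and the x axis of board, either way round below 0.3 rad and linear speed of each of old_choke, new_choke, capacitor, relay below 0.02 m/s); the robot touches nothing.
It fails at once if the capacitor is tipped over (angle between capacitor's own z axis and vertical above 0.8 rad).
It fails at once if the relay is tipped over (angle between relay's own z axis and vertical above 0.8 rad).
It also fails if it takes over 147 s, if anything falls off the work surface, if the arm or the gripper's body presses on something with over 40 N, if the wrist force passes 120 N, or if a joint passes its speed limit or range.

## Robot

A 6-joint arm with a two-finger parallel gripper is mounted at the origin on a cart in front of the work surface, level with it; the furniture and walls round the work are solid. World frame = base frame: x ahead of the robot, y to its left, z up, the work surface at z = 0. Lengths are in m, angles in rad, forces in N, time in s.
With the tool pointing down it reaches from about 0.25 to 0.85 m from the base axis. Payload 12.5 kg.
Tool frame: the origin (TCP) lies between the finger pads; the fingertips stand robot.nose_length ahead of it and the grasp point (between the pads) lies 6 mm ahead of it (robot.nose_length is the distance from the TCP to the fingertips, in m); z points along the fingers, y is the line along which they close (so a half turn about z gives the same grasp; the last joint's range is limited). The gripper opens to 93 mm and grips with 3 to 60 N. Pads are 15 mm wide; open, the fingers measure 128 mm over their backs; the gripper's body (75 mm by 188 mm) begins 65 mm behind the grasp point.
Start: joints at [-1.405, 0.351, 1.652, -0, 1.139, -0.085], TCP at [0.137, -0.533, 0.244] pointing down, gripper open.
Joint ranges: [-2.75, 2.75], [-0.79, 2.1], [0.01, 2.65], [-1.57, 4.71], [0.07, 3.14], [-2.87, 2.87]. Speed limits (rad/s): [2.22, 2.22, 2.79, 3.14, 3.14, 3.14].

## Interface

Orientations are given as a rotation vector (axis times angle).
In Python, from bench import robot, eyes, finder gives the robot as it stands. Calls block until the motion is done:
- robot.reach(position, orientation): joint-space move of the TCP to a pose.
- robot.move_straight(position, rate=0.15, rotation=None): straight line of the TCP; rotation=None keeps the orientation; rate is the mean speed in m/s.
- robot.move_joints(angles): joint-space move.
- robot.gripper_to(opening, effort=None): finger opening in m; effort is the grip in N (None keeps the last); returns when the fingers have stopped.
- robot.dwell(seconds).
- robot.solve_ik(position, orientation): joint angles nearest the present ones, or None.
- eyes.read_camera(name): name is "side" or "top" or "wrist"; returns (picture, depth): 420x560x3 uint8, blue, green, red; 420x560 float32, m along the optical axis (not along the pixel's ray), 0 where there is no reading.
- eyes.calibration(name): a dict with "camera_matrix" (3x3 intrinsics, pixels), "distortion" ([k1, k2, p1, p2, k3] as OpenCV has them; the pictures are not rectified), "R" (3x3) and "t" (3): a world point X has camera coordinates R X + t. Camera axes: x right, y down, z forward; pixel columns grow to the right and rows downward; lengths in m; the calibration is good to about 2 mm. A picture is of the moment at which its call begins: read the wrist's pose just before it. calibration takes no time and is no camera call; for the wrist camera it gives the pose at the moment of the call.
A pose or a line that the arm cannot do raises robot.MotionError and nothing moves.
- robot.finish_job(): hands the job in; it is judged then, once.
Trained networks look in the newest picture that a camera, given by its name, has taken for a name from the list of things; names that differ only in an ending like _2 or _b are one class to them, and where a whole thing is asked for, a point or a joint stands for the part that bears it (a point fixed in the world has none). Each returns a list of dicts, best first, with "score" (0 to 1); they miss things now and then, are a little off and sometimes report something else, mostly with a low value. They report only what shows in the picture. A call takes as long as a camera call.
- finder.look_for(camera, target): "position" ([x, y, z] in m, in the coordinates of the camera as it stood for that picture, good to about 4 mm: the middle of the surface that is visible of it).
- finder.regions_of(camera, target): "region" (420x560 bool, what is visible of it).
Readings, each from a call of its own:
- robot.read_t(): time.
- robot.read_joint_pos(): joint angles.
- robot.read_dq(): joint speeds.
- robot.read_joint_torque(): joint torques, N m.
- robot.read_ee_pos(): TCP position.
- robot.read_tcp_rot(): TCP orientation.
- robot.read_contact_force(): force on the tool from outside, world axes, zero at the start.
- robot.read_torque(): the same for the moment, N m.
- robot.read_width(): finger opening in m.
- robot.read_grasp_force(): force on a finger pad.
Only numpy, scipy, OpenCV 4.12 (cv2) and the standard library are available. Lean on these libraries where they do the work, as an engineer would, in place of code of your own. Each camera call takes 0.05 s, during which the arm holds its last target. There are 200 camera calls.

## Working session

There is one attempt and no reset: what is moved stays moved. The work goes in short steps, each a Python script; the robot and the scene stay as the last script left them, time stands still between calls to the robot, and variables do not carry over. Pictures are saved under pics/ and viewed, at most 14 in all, crops included, and the job is handed in when it is done.

```bash
ls; mkdir -p pics; python3 - <<'E'
from bench import robot, eyes, finder
import cv2, numpy as np
for c in ["top","side"]:
    p,d=eyes.read_camera(c); cv2.imwrite(f"pics/{c}0.png",p)
    K=eyes.calibration(c); print(c,K["camera_matrix"].round(1).tolist(),K["distortion"],(-K["R"].T@K["t"]).round(3))
    for n in ["board","mat","tray","old_choke","new_choke","capacitor","relay"]:
        r=finder.look_for(c,n)
        print(n,[(round(x["score"],2),(K["R"].T@(np.array(x["position"])-K["t"])).round(3).tolist()) for x in r[:2]])
print(robot.nose_length,robot.read_tcp_rot(),robot.read_t(),robot.read_width())
E
```

```text
bench.py
pics
top [[401.3, 0.0, 284.1], [0.0, 401.3, 209.1], [0.0, 0.0, 1.0]] [0.03085151 0.         0.         0.         0.        ] [ 0.387 -0.085  0.878]
board [(0.84, [0.522, -0.303, 0.004])]
mat [(0.75, [0.541, 0.124, 0.001])]
tray [(0.59, [0.529, -0.092, 0.005])]
old_choke [(0.84, [0.519, -0.304, 0.028])]
new_choke [(0.87, [0.47, -0.106, 0.027])]
capacitor []
relay [(0.57, [0.583, -0.291, 0.037])]
side [[454.1, 0.0, 282.4], [0.0, 454.1, 211.3], [0.0, 0.0, 1.0]] [-0.05587265  0.          0.          0.          0.        ] [ 0.353 -0.844  0.689]
board [(0.92, [0.52, -0.337, 0.0])]
mat [(0.64, [0.537, 0.12, 0.003])]
tray [(0.7, [0.534, -0.101, 0.0])]
old_choke [(0.77, [0.521, -0.31, 0.025])]
new_choke [(0.62, [0.471, -0.113, 0.023]), (0.18, [0.581, -0.302, 0.032])]
capacitor [(0.89, [0.462, -0.331, 0.047])]
relay [(0.64, [0.581, -0.303, 0.029])]
0.025 [-3.11689059e+00 -3.92994066e-01  6.30071154e-05] 0.8 0.09250558779488038
```

View pics/top0.png

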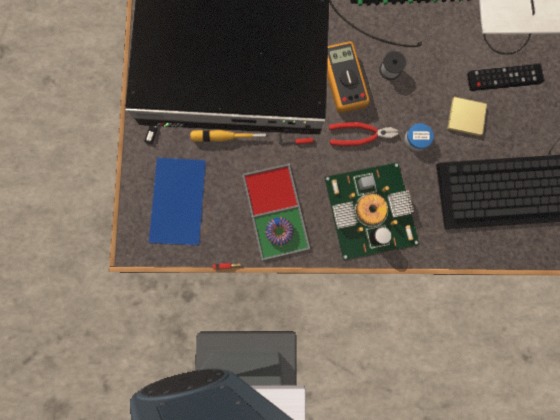

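View pics/side0.png

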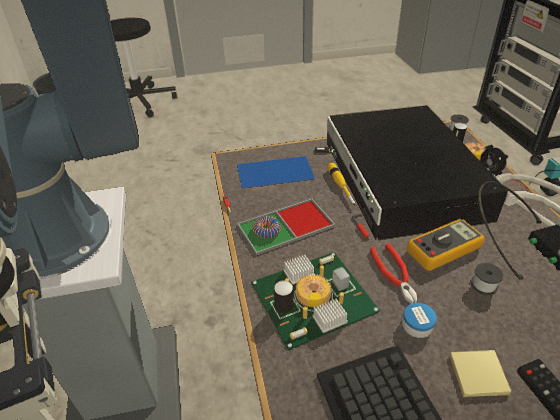

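The top view shows the mat at about (178,201), the tray at (276,212) with its red bay on the far side, and the board at (372,210). The capacitor is on the near seat at (383,236) and the relay on the far seat at (366,183). The side view agrees, with a tall black case beyond the tray and mat. Next I'll take precise poses with the wrist camera.

```bash
cat > h.py <<'E'
from bench import robot, eyes, finder
import cv2, numpy as np
from scipy.spatial.transform import Rotation as Ro
def down(a):  # tool down, closing line at world yaw a; picks the half turn that suits the last joint
    z=np.array([0,0,-1.]); y=np.array([np.cos(a),np.sin(a),0]); return Ro.from_matrix(np.c_[np.cross(y,z),y,z]).as_rotvec()
def best(p,a):
    c=[]
    for k in (0,np.pi):
        q=robot.solve_ik(p,down(a+k))
        if q is not None: c.append((abs(q[5]),a+k,q))
    return min(c,key=lambda t:t[0])[1]
def cloud(cam,shot=None):
    K=eyes.calibration(cam); p,d=eyes.read_camera(cam)
    v,u=np.mgrid[:420,:560]
    n=cv2.undistortPoints(np.stack([u,v],-1).reshape(-1,1,2).astype(np.float64),K["camera_matrix"],np.array(K["distortion"])).reshape(420,560,2)
    X=np.dstack([n,np.ones((420,560))])*d[...,None]
    return p,d,(X-K["t"])@K["R"],K
def pts(cam,name,X,d):
    r=finder.regions_of(cam,name)
    if not r: return None
    m=r[0]["region"]&(d>0)
    return r[0]["score"],X[m],m
def rect(P):
    (c,s,a)=cv2.minAreaRect((P[:,:2]*1000).astype(np.float32)); return np.round(c,1),np.round(s,1),round(a,1)
E
python3 - <<'E'
from h import *
p,d,X,K=cloud("top")
for n in ["board","mat","tray","old_choke","new_choke","relay","capacitor"]:
    r=pts("top",n,X,d)
    if r: print(n,round(r[0],2),rect(r[1]),np.percentile(r[1][:,2],[5,95]).round(3))
# case front
m=(X[...,2]>.05)&(X[...,0]>.5)&(X[...,1]>-.1)&(X[...,1]<.35)
print("case",np.percentile(X[m][:,0],[0.5,2]),X[m][:,2].max())
a=best([.45,-.3,.33],np.pi/2)
robot.reach([.45,-.3,.33],down(a)); 
p,d,X,K=cloud("wrist"); cv2.imwrite("pics/w1.png",p); print("cam",-K["R"].T@K["t"],K["R"][2],robot.read_joint_pos(),robot.read_t())
for n in ["board","old_choke","relay","capacitor"]:
    r=pts("wrist",n,X,d)
    if r: print(n,round(r[0],2),rect(r[1]),np.percentile(r[1][:,2],[5,95]).round(3))
E
```

```text
board 0.81 (array([ 525.2, -309.2]), array([192. , 180.1]), 12.0) [0.001 0.029]
mat 0.95 (array([542.1, 120.6]), array([111.8, 192.3]), 88.1) [-0.001  0.004]
tray 0.63 (array([518.1, -95.5]), array([197. , 109.9]), 13.7) [0.001 0.008]
old_choke 0.9 (array([ 525.8, -305.1]), array([69. , 70.4]), 89.3) [0.008 0.028]
new_choke 0.56 (array([ 473.5, -103. ]), array([58.6, 58.3]), 0.2) [0.016 0.026]
relay 0.62 (array([ 584.7, -291.4]), array([29.7, 27.4]), 12.3) [0.005 0.04 ]
capacitor 0.68 (array([ 462.9, -314.6]), array([32.6, 33.9]), 81.3) [0.015 0.058]
case [0.69906696 0.70255986] 0.09862310936819713
cam [ 0.51652151 -0.30062201  0.47146477] [-2.42310208e-01 -3.98052839e-04 -9.70198745e-01] [-6.75665930e-01  2.58791459e-01  1.56143975e+00 -1.61856010e-04
  1.32184359e+00  8.96103189e-01] 2.7333
board 0.9 (array([ 523.7, -306.4]), array([193.8, 175.8]), 12.1) [0.003 0.03 ]
old_choke 0.74 (array([ 524.4, -303.8]), array([67.4, 63.6]), 15.7) [0.014 0.028]
relay 0.78 (array([ 585.6, -293.1]), array([28.6, 30.1]), 13.4) [0.019 0.04 ]
capacitor 0.98 (array([ 459.5, -316.7]), array([44.8, 32.9]), 1.2) [0.016 0.058]
```

View pics/w1.png

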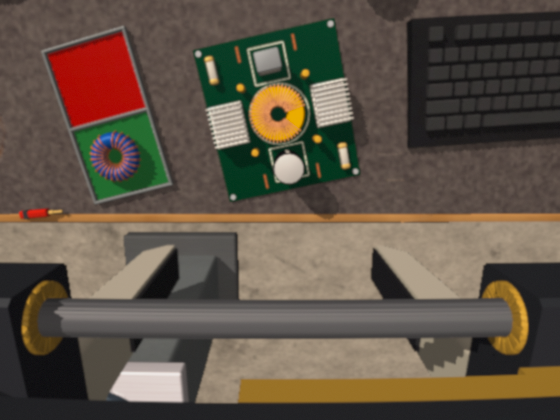

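```bash
python3 - <<'E'
from h import *
for cam in ["wrist","top"]:
    p,d,X,K=cloud(cam)
    for n,lo,hi in [("board",.0,.008),("tray",.002,.012),("old_choke",.018,.1),("new_choke",.017,.1),("relay",.034,.1),("capacitor",.05,.1)]:
        r=pts(cam,n,X,d)
        if r:
            P=r[1]; P=P[(P[:,2]>lo)&(P[:,2]<hi)]
            c,rad=cv2.minEnclosingCircle((P[:,:2]*1000).astype(np.float32))
            print(cam,n,round(r[0],2),rect(P),"circ",np.round(c,1),round(rad,1),len(P),P[:,2].max().round(3))
E
```

```text
wrist board 0.92 (array([ 524.9, -306.6]), array([193.2, 175.6]), 12.2) circ [ 524.4 -305.7] 127.3 14923 0.008
wrist tray 0.86 (array([519.8, -95. ]), array([196.2, 109.6]), 13.6) circ [520.1 -95.4] 110.5 11899 0.011
wrist old_choke 0.65 (array([ 524.5, -303.7]), array([63.7, 64.8]), 61.7) circ [ 524.4 -304.1] 32.9 2205 0.03
wrist new_choke 0.63 (array([ 474.8, -104.2]), array([59.2, 58.5]), 18.8) circ [ 475.  -102.9] 31.1 1587 0.028
wrist relay 0.6 (array([ 582.3, -292.8]), array([22.4, 28.2]), 12.4) circ [ 582.5 -292.8] 16.4 525 0.041
wrist capacitor 0.96 (array([ 464.1, -316.5]), array([34.2, 33. ]), 1.1) circ [ 463.8 -316.6] 17.5 738 0.06
top board 0.84 (array([ 524.8, -306.4]), array([191.3, 175.3]), 12.8) circ [ 524.7 -307.5] 126.0 2989 0.008
top tray 0.84 (array([519.4, -94.8]), array([196.4, 108. ]), 13.7) circ [518.2 -94.6] 109.0 2810 0.012
top old_choke 0.66 (array([ 523. , -290.4]), array([39., 64.]), 88.3) circ [ 522.8 -300.9] 32.4 401 0.03
top new_choke 0.66 (array([ 473.4, -102.5]), array([56.2, 57.7]), 37.8) circ [ 473.8 -102.9] 29.4 492 0.028
top relay 0.43 (array([ 582.1, -292.5]), array([22.3, 27.9]), 11.5) circ [ 581.7 -292.8] 16.5 132 0.042
top capacitor 0.42 (array([ 461.1, -300.5]), array([18.5,  3.4]), 5.5) circ [ 461.2 -301.4] 9.2 19 0.058
```

```bash
cat >> h.py <<'E'
B=np.array([.5247,-.3063]); YB=np.radians(12.3)
T=np.array([.5195,-.0950]); YT=np.radians(13.65)
M=np.array([.5420,.1206]); YM=np.radians(-1.9)
CAP=np.array([.4640,-.3166]); REL=np.array([.5823,-.2927])
def loc(O,y,x,yy): return O+np.array([np.cos(y)*x-np.sin(y)*yy,np.sin(y)*x+np.cos(y)*yy])
HOV=.17
def pick(xy,z,a,op,eff,opened=None):
    a=best([*xy,HOV],a); robot.gripper_to(op); robot.reach([*xy,HOV],down(a))
    robot.move_straight([*xy,z+.03],.2); robot.move_straight([*xy,z],.06)
    robot.gripper_to(0.0,eff); robot.dwell(.2)
    print("grip",robot.read_width(),robot.read_grasp_force(),robot.read_ee_pos())
    robot.move_straight([*xy,HOV],.12)
    print("lifted",robot.read_width(),robot.read_grasp_force(),robot.read_t())
def place(xy,z,a,op):
    a=best([*xy,HOV],a); robot.reach([*xy,HOV],down(a))
    robot.move_straight([*xy,z+.02],.2); robot.move_straight([*xy,z],.04); robot.dwell(.15)
    print("down F",np.round(robot.read_contact_force(),1))
    robot.gripper_to(op); robot.dwell(.1); robot.move_straight([*xy,z+.04],.08); robot.move_straight([*xy,HOV],.25)
    print("placed",robot.read_t())
E
python3 - <<'E'
from h import *
pick(CAP,.047,YB+np.pi/2,.056,15)
place(loc(M,YM,-.042,0),.0455,YB+np.pi/2,.056)
p,_=eyes.read_camera("side"); cv2.imwrite("pics/s1.png",p)
E
```

```text
grip 0.03470459248519393 15.000373721122742 [ 0.46409963 -0.31666696  0.04719195]
lifted 0.034398897661278065 14.999894946813583 8.225
down F [ 0.4  0.3 -0.3]
placed 13.1417
```

View pics/s1.png

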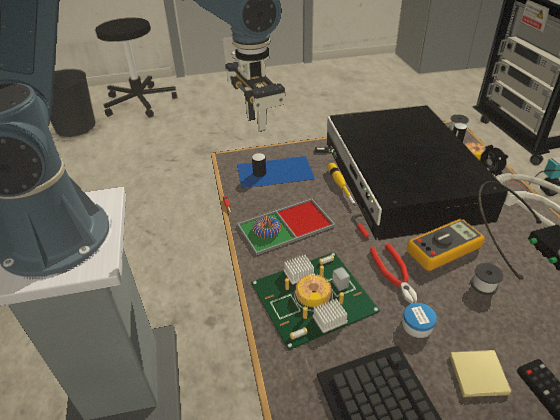

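The capacitor now stands upright on the mat at about (259,165), and its seat at (285,305) is empty. The relay is next.

```bash
python3 - <<'E'
from h import *
pick(REL,.037,YB+np.pi/2,.05,10)
place(loc(M,YM,.045,0),.0355,YB+np.pi/2,.046)
p,d,X,K=cloud("top"); cv2.imwrite("pics/t1.png",p)
for n in ["relay","capacitor","old_choke"]:
    r=pts("top",n,X,d)
    if r: print(n,r[0],rect(r[1]))
E
```

```text
grip 0.027739411056707762 9.969065487384796 [ 0.58238493 -0.29274495  0.0372156 ]
lifted 0.028254936199186436 9.969738721847534 18.3833
down F [-0.3  0.4 -0.9]
placed 23.25
relay 0.63 (array([586.4, 119.3]), array([23.4, 27.3]), 14.4)
capacitor 0.88 (array([500.9, 127.2]), array([44.3, 31. ]), 64.1)
old_choke 0.61 (array([ 522.1, -304. ]), array([64.5, 63.9]), 49.9)
```

View pics/t1.png

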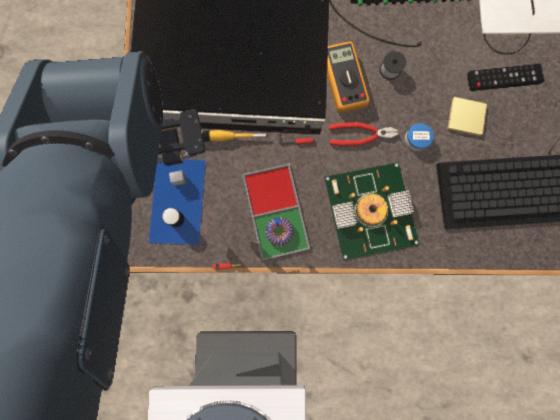

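Both parts stand on the mat, the relay at (177,178) and the capacitor at (172,216), and the choke is still seated. Now I'll move the old choke.

```bash
python3 - <<'E'
from h import *
pick(np.array([.5242,-.3041]),.036,YB,.086,30)
place(loc(T,YT,.048,0),.0355,YT+np.pi/2,.080)
robot.reach([.45,-.3,.33],down(best([.45,-.3,.33],np.pi/2)))
for cam in ["wrist","top"]:
    p,d,X,K=cloud(cam); cv2.imwrite(f"pics/{cam}2.png",p)
    for n in ["old_choke","new_choke"]:
        r=pts(cam,n,X,d)
        if r:
            P=r[1];P=P[P[:,2]>.017]; print(cam,n,r[0],rect(P),cv2.minEnclosingCircle((P[:,:2]*1000).astype(np.float32)),P[:,2].max())
print("bay",loc(T,YT,.048,0))
E
```

```text
grip 0.061682832427544874 29.885948754963465 [ 0.52433327 -0.30416672  0.03618009]
lifted 0.06139573933737174 29.815015977364965 29.5583
down F [-0.9  0.  -1.3]
placed 34.5917
wrist old_choke 0.84 (array([566.8, -84.9]), array([66.4, 65. ]), 73.0) ((566.3472290039062, -83.8686294555664), 34.11056137084961) 0.02878134502363543
wrist new_choke 0.65 (array([ 474.8, -103.4]), array([59., 59.]), 28.6) ((474.8701171875, -104.09696960449219), 30.421659469604492) 0.028143724892447153
top old_choke 0.65 (array([565.2, -82.7]), array([62.3, 63.1]), 0.5) ((565.4205322265625, -83.9107666015625), 33.28117370605469) 0.02882662936662221
top new_choke 0.66 (array([ 474.4, -103. ]), array([56.4, 56.4]), 45.2) ((474.1014099121094, -102.8842544555664), 29.290481567382812) 0.02721767796171864
bay [ 0.56614426 -0.08367247]
```

View pics/wrist2.png

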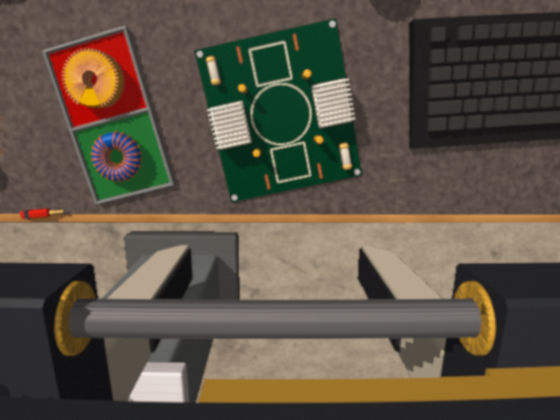

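The old choke lies flat in the red bay at (93,78), the spare is undisturbed at (115,156), and the seat ring is clear at (281,114). Now I'll place the spare.

```bash
python3 - <<'E'
from h import *
p,d,X,K=cloud("wrist"); s=X[112:117,279:284].reshape(-1,3).mean(0); print("ring px->",s)
seat=B if np.linalg.norm(s[:2]-B)>.006 else (B+s[:2])/2
pick(np.array([.4747,-.1033]),.0355,YT+np.pi/2,.086,30)
place(seat,.037,YB,.084)
robot.reach([.45,-.3,.33],down(best([.45,-.3,.33],np.pi/2)))
for cam in ["wrist","top"]:
    p,d,X,K=cloud(cam); cv2.imwrite(f"pics/{cam}3.png",p)
    for n in ["old_choke","new_choke","relay","capacitor"]:
        r=pts(cam,n,X,d)
        if r:
            P=r[1];P=P[P[:,2]>{"relay":.032,"capacitor":.048}.get(n,.017)]; print(cam,n,r[0],rect(P),cv2.minEnclosingCircle((P[:,:2]*1000).astype(np.float32)),P[:,2].max())
print("seat",seat)
E
```

```text
ring px-> [ 0.52519186 -0.30752928  0.00499445]
grip 0.06118959851956165 30.001007616519928 [ 0.47477658 -0.10331108  0.03564526]
lifted 0.060876629851166535 29.99970853328705 40.7667
down F [-0.6  0.6 -1.2]
placed 45.775
wrist old_choke 0.91 (array([566.8, -85. ]), array([66.7, 63.8]), 73.6) ((566.3313598632812, -84.25849914550781), 34.0748291015625) 0.02872863683357049
wrist new_choke 0.77 (array([ 525.1, -307.3]), array([57.9, 58.7]), 5.9) ((524.4558715820312, -307.5501403808594), 30.37851333618164) 0.029625313549791952
top old_choke 0.87 (array([565.5, -84.8]), array([61.8, 63.1]), 0.5) ((565.3846435546875, -84.99589538574219), 32.760562896728516) 0.029740789032106443
top new_choke 0.69 (array([565.5, -83.7]), array([61.8, 60.9]), 0.5) ((564.6162109375, -83.57984924316406), 32.710853576660156) 0.029740789032106443
top relay 0.64 (array([586.8, 119.7]), array([21.6, 27. ]), 14.1) ((587.384033203125, 119.12689208984375), 15.715391159057617) 0.03900243020802349
top capacitor 0.81 (array([499.2, 121.7]), array([31.7, 31.7]), 35.3) ((499.4967041015625, 122.06190490722656), 16.95854377746582) 0.05695219702882363
seat [ 0.52494593 -0.30691464]
```

View pics/wrist3.png

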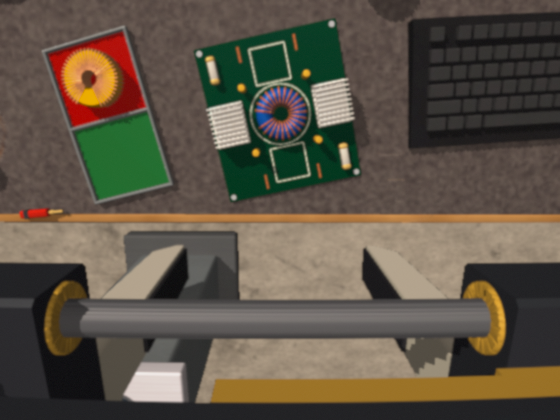

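The spare sits inside the seat ring at (281,113) and the old choke is in the red bay at (91,78). Now the capacitor and relay go back.

```bash
python3 - <<'E'
from h import *
pick(loc(M,YM,.045,0),.035,YB+np.pi/2,.048,10)
place(REL,.0375,YB+np.pi/2,.046)
pick(loc(M,YM,-.042,0),.045,YB+np.pi/2,.056,15)
place(CAP,.0475,YB+np.pi/2,.056)
robot.reach([.45,-.3,.33],down(best([.45,-.3,.33],np.pi/2)))
p,d,X,K=cloud("wrist"); cv2.imwrite("pics/w4.png",p)
for n in ["new_choke","relay","capacitor"]:
    r=pts("wrist",n,X,d)
    if r:
        P=r[1];P=P[P[:,2]>{"relay":.034,"capacitor":.05}.get(n,.017)]; print(n,r[0],rect(P),cv2.minEnclosingCircle((P[:,:2]*1000).astype(np.float32)),P[:,2].max())
E
```

```text
grip 0.027972297974485853 9.991373866796494 [0.58709587 0.11911528 0.03523614]
lifted 0.028104222320893935 9.991120845079422 53.5333
down F [ 0.1  0.4 -0.4]
placed 58.375
grip 0.03469257493794585 15.000409483909607 [0.50013652 0.12202012 0.04519025]
lifted 0.035318122350447276 14.999893605709076 63.5083
down F [-0.4 -0.1 -1.4]
placed 68.4
new_choke 0.86 (array([ 524.6, -308.2]), array([60.2, 58.9]), 21.0) ((525.0968017578125, -307.0417175292969), 30.985437393188477) 0.028869789574272362
relay 0.62 (array([ 582.2, -293.1]), array([21.6, 28.2]), 11.7) ((582.3334350585938, -293.0318603515625), 16.392213821411133) 0.041123329183996915
capacitor 0.79 (array([ 463.8, -316.4]), array([34.1, 32.7]), 1.2) ((463.5022888183594, -316.7957458496094), 17.596481323242188) 0.059284654549363845
```

View pics/w4.png

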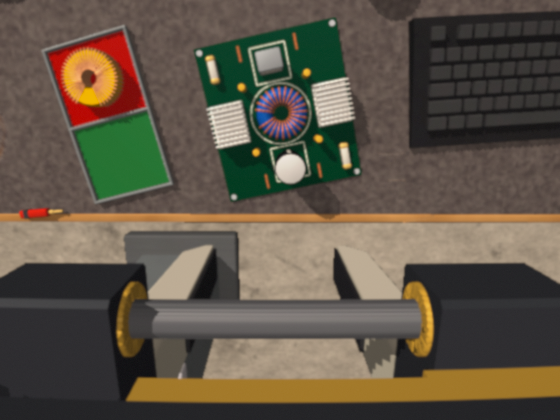

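The relay at (268,60) and the capacitor at (290,168) are back where they were first seen, within about 1 mm. The spare is centred and the old choke is in the red bay.

```bash
python3 -c "
from bench import robot
print(robot.finish_job(),robot.read_t())"
```

```text
the job is handed in; nothing more can be done
the job is handed in; nothing more can be done
```

I swapped the choke and handed the job in at about 69 s. In the last pictures the spare was flat in the seat, within about 2 mm of its middle, and the old choke lay flat in the red bay; the capacitor and relay stood within about 1 mm of where they started, with the relay square. The hand-in didn't report a verdict.

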